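# Close the swing-bolt coupler over the tube

### The arm

A 7-joint arm with a two-finger parallel gripper is mounted at the origin on the work surface; the furniture and walls round the work are solid. World frame = base frame: x ahead of the robot, y to its left, z up, the work surface at z = 0. Lengths are in mm, angles in rad, forces in N, time in s.
With the tool pointing down it reaches from about 400 to 875 mm from the base axis. Payload 4.4 kg.
Tool frame: the origin (TCP) lies at the very end of the fingers, on their centre line; the grasp point (between the pads) lies 19 mm behind it; z points along the fingers, y is the direction in which the jaws open and shut (so a half turn about z gives the same grasp; the last joint's range is limited). The gripper opens to 85 mm and grips with 20 to 120 N. Pads are 22 mm wide; open, the fingers measure 114 mm over their backs; the gripper's body (76 mm by 85 mm) begins 54 mm behind the grasp point. The pads swing forward as they close: fully open they stand 13 mm farther back than shut.
Start: joints at [1.198, 0.628, 0.038, 1.517, -0.027, 0.996, -0.02], TCP at [196.334, -619.654, 231.313] pointing down, gripper open.
Joint ranges: [-3.06, 3.06], [-0.37, 2.12], [-1.25, 1.32], [0.18, 2.47], [-1.1, 4.24], [0.23, 1.98], [-2.94, 2.94]. Speed limits (rad/s): [2.57, 2.57, 3.14, 3.14, 3.14, 3.14, 3.14].

### API

Orientations are given as [roll, pitch, yaw] about the fixed x, y, z axes, in that order (R = Rz(yaw) Ry(pitch) Rx(roll)).
In Python, from cell import ctrl gives the robot as it stands.
- The arm moves only by the shell command python3 -m crank 'ROWS' [OPENING]. ROWS is JSON, a list that holds one entry, the list of rows, each a list of 6 numbers: the shift along the tool's x, y, z in units of 30 mm (1.0 is 30 mm), then the turn, a rotation vector about the tool's x, y, z in units of 6 degrees (1.0 is 6 degrees). In form: [[[tx, ty, tz, rx, ry, rz], ...]]. A call has 1 to 12 rows; each row shifts and turns the pose as measured when the row begins, along the tool's axes as they then stand; what a row does not reach is not made up. A row lasts 1/12 s, in which the tool goes at most 41.7 mm and 7.16 degrees, less where a joint would pass 70% of its speed; a pose out of reach is approached as far as the arm can. A call is refused whole if a number of a shift passes 1 or a number of a turn 1, either way. A call with a gripper value outside its range is refused whole. OPENING is the gripper command: -1 is fully open, 1 is shut, values between are in proportion, set as the call begins (- or left out, the last holds). The fingers move at their own pace and stop on an object; the grip force is fixed at half the most. Time passes only in rows, so rows that do not move let the fingers close. It gives the time, the measured TCP pose, the force and the opening at its end, in the units of the state.
- ctrl.read_state(): the state, without advancing time (a new reading comes with each control period).
- ctrl.get_image(name): name is "scene" or "top"; returns a dict with "color" (400x640x3 uint8, red, green, blue), "depth" (400x640 float32, mm along the optical axis (not along the pixel's ray), 0 where there is no reading), "camera_matrix" (3x3 intrinsics, pixels), "R" (3x3) and "t" (3): a world point X has camera coordinates R X + t. Camera axes: x right, y down, z forward; pixel columns grow to the right and rows downward; lengths in mm; the calibration is good to about 2 mm. A picture is of the moment at which its call begins.
- ctrl.finish_job(): hands the job in, once; it reports no verdict.
Trained networks look in a picture, given as the dict that the camera call returned (one of the last four; its "shot" number tells which), for a name from the list of things; names that differ only in an ending like _2 or _b are one class to them, and where a whole thing is asked for, a point or a joint stands for the part that bears it (a point fixed in the world has none). Each returns a list of dicts, best first, with "conf" (0 to 1); they miss things now and then, are a little off and sometimes report something else, mostly with a low value. They report only what shows in the picture. A call takes as long as a camera call. They do not tell look-alikes from the thing itself.
- ctrl.search_frame(query, picture): "extent" ([centre column, centre row, width, height] in pixels, round what is visible of it).
The state is a dict: "clock": time; "qpos": joint angles; "qd": joint speeds; "tau": joint torques, N m; "eef_pos": TCP position; "tool_rot": TCP orientation; "force": force on the tool from outside, world axes, zero at the start; "torque": the same for the moment, N m; "width": finger opening in mm.
Only numpy, scipy, OpenCV 4.12 (cv2) and the standard library are available. Lean on these libraries where they do the work, as an engineer would, in place of code of your own. Each camera call takes 0.05 s, during which the arm holds its last target. There are 200 camera calls.

### The job

Close the tube coupler on the pipe stand: swing its open hinged half over the tube and press it down by feel, firmly but without denting the thin tube, until its pad bears on the tube. Then pull the sprung swing bolt out by its crossbar head, swing it up into the slot of the hinged half without forcing it and let its flange down behind the raised lip, so that its spring holds the tube clamped. Leave the tube where it lies and do not knock the other things on the bench.

Things in the scene. Friction and masses are not known exactly. Their poses are not given: they have to be found in the camera images.
- stand: steel pipe stand fixed to the bench, plate 130 x 200 x 10 mm. Origin: centre of its underside; y runs along the tube, whose axis is 70 mm up over the centre line. Vee rests at y = -70 and +70 mm (16 mm thick, 73 mm high) carry the tube; the coupler is between them at y = 0, its hinge pin at x +34, z +72 mm (far from the robot), the bolt's pin at x -44, z +34 mm
- tube: bare aluminium tube, 34 mm diameter, 260 mm long, thin-walled, lying loose in the vee rests along the stand's y. Origin: its middle, on the axis; y along it. The pad dents it above 40 N
- strap_half: the coupler's hinged half, bright steel, 36 mm wide in y: an arch over the tube (centred at x -34, z -2 mm, outer radius 29 mm) ending in a flat forked tongue, x -58 to -96 mm, 8 mm thick, outer face at z +8 mm. Origin on the hinge pin; axes those of the stand when its joint reads 0. Under the arch, 34 mm from the hinge, a rubber-faced pad is screwed out 0 to 3 mm (not told)
- strap (a joint): angle of the hinged half about the stand's +y, rad: near 0 closed, 1.57 with the tongue upright over the hinge, 1.7 to 2.1 at the start (leaning back). Stiff hinge, about 0.25 N m: it stays where it is left and takes about 3.5 N at the tongue to move. The pad meets the tube at 0.00 to 0.09 rad, according to how far it is screwed out
- tongue (a point): middle of the bolt's place in the slot, on the tongue's outer face (hinged half's x -78, z +8 mm). Push and press the hinged half here or up to 6 mm nearer the hinge; 1 N here puts 2.2 N on the pad. The slot, 12 mm wide, is open at the tip and ends at x -72 mm; a rounded lip at each prong's tip (x -94 mm) stands 3 mm above the face
- bolt: the swing bolt, bright steel: rod of 8 mm diameter with a flange (22 mm diameter, 6 mm thick) and a crossbar head at its end. z runs from the pin to the head; y is the stand's y. Origin on the pin when not pulled out; the flange's underside is 42 mm and the crossbar's axis 68 mm along z from the origin
- bolt_swing (a joint): angle of the bolt, rad: 0 upright, in the slot; grows as it swings outward, to the stand's -x; 0.7 to 1.1 at the start. A slightly stiff pin: it stays where it is left
- bolt_pull (a joint): how far the bolt is pulled out along its axis, m: 0 to 0.024. A spring draws it back with 3 N plus 0.5 N per mm. To pass over the lip it needs about 10 mm, plus 2.8 mm for each mm the pad is screwed out (hinged half bearing on the tube); seated on the tongue it stands at 4 to 12 mm
- tee (a point): centre of the bolt's crossbar head, a round bar of 16 mm diameter, 26 mm long along the stand's y with flat ends: pinch the ends along y from above; it can turn between the fingers, and may creep a little in the grip as it turns
- screwdriver: loose small screwdriver, 130 mm long; leave alone
- cutters: loose black side cutters, 120 mm long; leave alone
- choke: loose wound ring choke, 50 mm; leave alone
- capacitor: loose can capacitor, 22 mm diameter, 40 mm high, standing; leave alone
- relay: loose sealed relay block, 28 x 44 x 34 mm; leave alone
- hex_bolt: loose hexagon bolt, 50 mm high, standing on its head; leave alone
Not all that is in view belongs to the job. Of the things shaped like the stand, the steel one is meant.

How it is judged:
By the outcome, as a careful person would: the job done as asked, in the order asked, and still so for the second after the job is handed in, with the robot touching nothing.
It also fails if it takes over 69 s, if anything falls off the work surface, if the arm or the gripper's body presses on something with over 40 N, if the wrist force passes 120 N, or if a joint passes its speed limit or range.

## Working session

There is one attempt and no reset: what is moved stays moved. The work goes in short steps, Python scripts to look and compute and a shell command to move; the robot and the scene stay as the last step left them, time stands still between calls to the robot, and variables do not carry over. Pictures are saved under pics/ and viewed, about 8 in all and at most 12, crops included, and the job is handed in when it is done.

```bash
ls; mkdir -p pics; python3 - <<'E'
from cell import ctrl
import cv2,numpy as np
s=ctrl.read_state();print(s)
for n in("scene","top"):
    p=ctrl.get_image(n);cv2.imwrite(f"pics/{n}0.png",p["color"][:,:,::-1]);print(n,p["camera_matrix"],p["R"],p["t"])
    np.savez(f"{n}0.npz",**{k:p[k] for k in("color","depth","camera_matrix","R","t")})
    for q in("stand","tube","strap_half","bolt","tee","tongue"):
        try:print(q,[(np.round(d["extent"]),round(d["conf"],2)) for d in ctrl.search_frame(q,p)])
        except Exception as e:print(q,e)
E
```

```text
pics
{'clock': 0.0, 'qpos': array([ 1.19820502,  0.62933211,  0.03842211,  1.51840926, -0.02697215,
        0.99630167, -0.01997995]), 'qd': array([ 0.00027552,  0.00126648,  0.00062194,  0.00020969, -0.00063622,
       -0.00040795,  0.00046872]), 'tau': array([ 9.64449609e-04, -5.63400614e+01,  1.22663196e+00, -1.93443650e+01,
        1.09584173e-02,  1.05922879e-02, -1.55788491e-06]), 'eef_pos': array([ 196.13499922, -619.02251102,  230.38463195]), 'tool_rot': array([-3.13966014e+00,  3.73836443e-05,  3.06841668e-01]), 'force': array([-0.46472659, -0.15789247,  0.38602313]), 'torque': array([0.06771247, 0.0286072 , 0.04849292]), 'width': 85.23687337337033}
scene [[440.80123779   0.         316.49285298]
 [  0.         440.80123779 195.45659495]
 [  0.           0.           1.        ]] [[-0.90325257 -0.4288214  -0.01571625]
 [-0.26936228  0.59512347 -0.75714729]
 [ 0.33403407 -0.67966187 -0.65305512]] [ 465.51001857  166.58069136 1110.55122496]
stand [(array([376., 345., 103., 100.]), 0.59), (array([305., 179.,  74.,  81.]), 0.56)]
tube [(array([305., 179.,  73.,  56.]), 0.65), (a
[... 564 characters left out ...]

 [-0.9983921   0.0100537  -0.05578649]
 [ 0.05566621 -0.01187084 -0.99837886]] [  56.46402341  487.97395476 1428.87055492]
stand [(array([247., 284.,  62.,  57.]), 0.86), (array([351., 182.,  58.,  51.]), 0.63)]
tube [(array([350., 178.,  76.,  23.]), 0.85), (array([401., 229.,  20.,  30.]), 0.57)]
strap_half [(array([239., 290.,  16.,  27.]), 0.48), (array([357., 165.,  13.,  14.]), 0.47)]
bolt [(array([344., 205.,   8.,  18.]), 0.52), (array([234., 301.,  11.,  10.]), 0.47)]
tee [(array([357., 164.,  12.,  15.]), 0.67), (array([231., 300.,   6.,   6.]), 0.62), (array([345., 204.,  14.,  10.]), 0.61)]
tongue [(array([235., 292.,  13.,  28.]), 0.68), (array([358., 165.,  11.,  19.]), 0.45)]
```

```bash
python3 - <<'E'
import cv2,numpy as np
a=cv2.imread("pics/scene0.png");b=cv2.imread("pics/top0.png")
# scene full crop and top crop
c=cv2.resize(a[100:400,200:460],None,fx=1.54,fy=1.54,interpolation=cv2.INTER_CUBIC)
d=cv2.resize(b[120:330,190:450],None,fx=1.54,fy=1.54,interpolation=cv2.INTER_CUBIC)
e=np.zeros((max(c.shape[0],d.shape[0]),c.shape[1]+d.shape[1],3),np.uint8)
e[:c.shape[0],:c.shape[1]]=c;e[:d.shape[0],c.shape[1]:]=d
print(e.shape,c.shape);e=e[:,:800];cv2.imwrite("pics/both.png",e)
E
```

```text
(462, 800, 3) (462, 400, 3)
```

View pics/both.png

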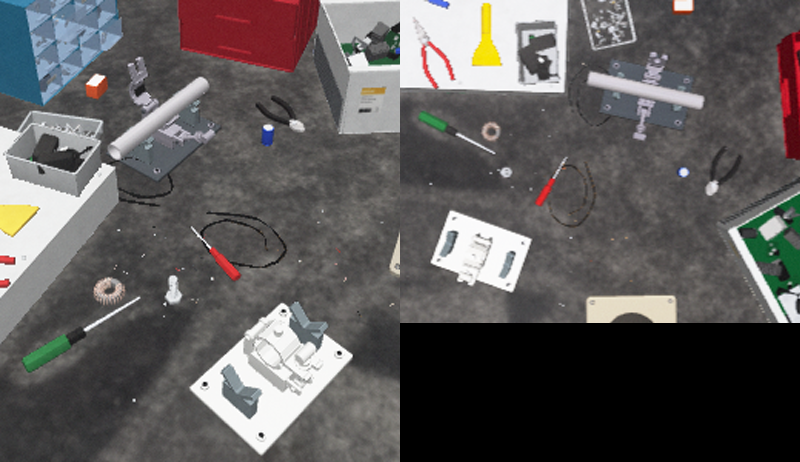

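Look-alikes: dark steel stand carrying the tube (scene ~305,179; top ~351,182) versus a white stand without a tube (scene ~376,345; top ~247,284). I choose the steel one with the tube, and check it in a close crop.

```bash
cat > h.py <<'E'
import numpy as np,cv2
def cloud(p):
    K,R,t,d=p["camera_matrix"],p["R"],p["t"],p["depth"]
    v,u=np.mgrid[:400,:640];z=d
    c=np.stack([(u-K[0,2])/K[0,0]*z,(v-K[1,2])/K[1,1]*z,z],-1)
    return (c-t)@R   # R^T(c-t)
def proj(p,X):
    c=np.atleast_2d(X)@p["R"].T+p["t"];q=c@p["camera_matrix"].T
    return q[:,:2]/q[:,2:]
E
python3 - <<'E'
import numpy as np,cv2
from h import *
outs=[]
for n,(u0,u1,v0,v1) in dict(scene=(255,355,125,225),top=(300,400,130,230)).items():
    p=dict(np.load(n+"0.npz"));W=cloud(p)
    im=p["color"][v0:v1,u0:u1,::-1];outs.append(cv2.resize(im,(400,400),interpolation=cv2.INTER_CUBIC))
    P=W[v0:v1,u0:u1].reshape(-1,3);C=p["color"][v0:v1,u0:u1].reshape(-1,3)
    ok=p["depth"][v0:v1,u0:u1].reshape(-1)>0
    P=P[ok]
    h,e=np.histogram(P[:,2],bins=np.arange(-10,190,4));print(n,list(zip(e.astype(int),h)))
    m=(P[:,2]>70)&(P[:,2]<92);Q=P[m];c=Q.mean(0);U,S,V=np.linalg.svd(Q[:,:2]-c[:2]);a=V[0];s=(Q[:,:2]-c[:2])@a
    print("tube",c,a,np.degrees(np.arctan2(a[1],a[0])),c[:2]+a*s.min(),c[:2]+a*s.max(),s.ptp() if hasattr(s,'ptp') else np.ptp(s))
    m=P[:,2]>97;print("high",P[m].mean(0),P[m].min(0),P[m].max(0),m.sum())
cv2.imwrite("pics/close.png",np.hstack(outs))
E
```

```text
scene [(np.int64(-10), np.int64(0)), (np.int64(-6), np.int64(141)), (np.int64(-2), np.int64(3254)), (np.int64(2), np.int64(2421)), (np.int64(6), np.int64(697)), (np.int64(10), np.int64(279)), (np.int64(14), np.int64(128)), (np.int64(18), np.int64(122)), (np.int64(22), np.int64(148)), (np.int64(26), np.int64(110)), (np.int64(30), np.int64(187)), (np.int64(34), np.int64(142)), (np.int64(38), np.int64(144)), (np.int64(42), np.int64(93)), (np.int64(46), np.int64(60)), (np.int64(50), np.int64(50)), (np.int64(54), np.int64(56)), (np.int64(58), np.int64(74)), (np.int64(62), np.int64(123)), (np.int64(66), np.int64(116)), (np.int64(70), np.int64(143)), (np.int64(74), np.int64(156)), (np.int64(78), np.int64(223)), (np.int64(82), np.int64(338)), (np.int64(86), np.int64(115)), (np.int64(90), np.int64(160)), (np.int64(94), np.int64(34)), (np.int64(98), np.int64(27)), (np.int64(102), np.int64(33)), (np.int64(106), np.int64(30)), (np.int64(110), np.int64(23)), (np.int64(114), np.int64(21)), (np.int64(118), np.int64(18)), (np.int64(122), np.int64(18)), (np.int64(126), np.int64(31)), (np.int64(130), 
[... 1788 characters left out ...]
.int64(8)), (np.int64(134), np.int64(12)), (np.int64(138), np.int64(5)), (np.int64(142), np.int64(7)), (np.int64(146), np.int64(7)), (np.int64(150), np.int64(1)), (np.int64(154), np.int64(8)), (np.int64(158), np.int64(10)), (np.int64(162), np.int64(11)), (np.int64(166), np.int64(5)), (np.int64(170), np.int64(0)), (np.int64(174), np.int64(0)), (np.int64(178), np.int64(0)), (np.int64(182), np.int64(0))]
tube [566.52486636 -33.98688996  82.27092794] [0.21899033 0.97572703] 77.35026275615938 [ 538.28443887 -159.81412714] [595.28646187  94.16244854] 260.29470148852647
high [624.24829055 -53.96910026 143.25751924] [611.92315232 -72.0115354   97.03779362] [644.00033231 -34.72659552 169.55753519] 89
```

View pics/close.png

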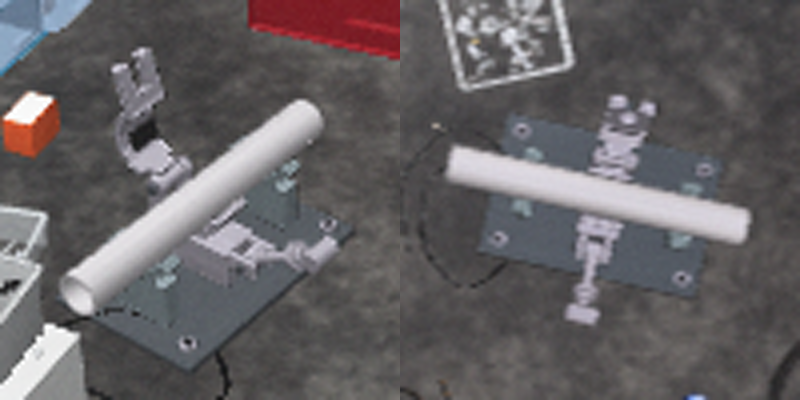

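```bash
cat >> h.py <<'E'
def ray(p,uv,z):
    K,R,t=p["camera_matrix"],p["R"],p["t"]
    d=np.linalg.inv(K)@np.array([uv[0],uv[1],1.]);d=R.T@d;o=-R.T@t
    return o+d*(z-o[2])/d[2]
E
python3 - <<'E'
from h import *
p=dict(np.load("top0.npz"));s=dict(np.load("scene0.npz"))
hol=[((a-400)/4+300-.4,b/4+130-.4) for a,b in((519,130),(704,170),(682,278),(498,238))]
H=np.array([ray(p,h,10) for h in hol]);print(H.round(1),H.mean(0).round(1))
print([np.linalg.norm(H[i]-H[(i+1)%4]).round(1) for i in range(4)])
y=H[0]+H[3]-H[1]-H[2];print("yaw holes",np.degrees(np.arctan2(-y[0],y[1])))
# scene-holes
hs=[(187/4+255-.4,343/4+125-.4),(328/4+255-.4,223/4+125-.4)]
print("scene near holes",[ray(s,h,10).round(1) for h in hs])
# tube fit: residual points z 70..95 within region, both cams
for n,q in(("top",p),("scene",s)):
    W=cloud(q).reshape(-1,3);m=(abs(W[:,0]-567)<60)&(abs(W[:,1]+34)<140)&(W[:,2]>78)&(W[:,2]<92);Q=W[m]
    c=Q.mean(0);a=np.linalg.svd(Q[:,:2]-c[:2])[2][0];a*=np.sign(a[1]);print(n,c.round(1),"yaw",np.degrees(np.arctan2(-a[0],a[1])))
W=np.vstack([cloud(p).reshape(-1,3),cloud(s).reshape(-1,3)])
for z0 in(60,120,200):
  print(z0);g=np.histogram2d(W[W[:,2]>z0][:,0],W[W[:,2]>z0][:,1],bins=[np.arange(400,1001,50),np.arange(-300,301,50)])[0];print(g.astype(int))
E
```

```text
[[ 634.2   30.5   10. ]
 [ 596.3 -136.    10. ]
 [ 498.9 -114.5   10. ]
 [ 536.6   50.5   10. ]] [566.5 -42.4  10. ]
[np.float64(170.8), np.float64(99.8), np.float64(169.2), np.float64(99.6)]
yaw holes -12.831743083553855
scene near holes [array([539.9,  48.2,  10. ]), array([ 502.7, -117.5,   10. ])]
top [570.1 -35.5  84.2] yaw -12.426133235780766
scene [573.5 -26.5  83.1] yaw -11.699560580679584
60
[[  0   0   0   0   0   0   0 997   0   0   0   0]
 [  0   0   0   0   0 131   0   0   0   0   0   0]
 [  0   0  47 239 140  43   0   0   0   0   0   0]
 [  0   0   6  87 231 357 351 278  35 605 668 479]
 [  0   0   0   0 228 255  18  52  38 488 785 506]
 [  0   0   0   0   0   0   0   0  43 479 558 459]
 [  0   0   0   0   0   0   0   0  55 406 476 469]
 [  0   0   0   0   0   0   0   0 100 406 609 682]
 [732 681 627 787 578 101   0   0 122 308 447 457]
 [361 430 611 626 768 889   0   0 134 218 721 545]
 [257 398 358 262 492 746   0   0 152 214 410 455]
 [233 470 541 449 516 704   0  51 125 201 178 126]]
120
[[  0   0   0   0   0   0   0 997   0   0   0   0]
 [  0   0   0   0   0   0   
[... 450 characters left out ...]
92 540   0   0   0   0 231 298]
 [233 470 541 449 516 504   0  51   0   0  69  11]]
200
[[  0   0   0   0   0   0   0 997   0   0   0   0]
 [  0   0   0   0   0   0   0   0   0   0   0   0]
 [  0   0   0   0   0   0   0   0   0   0   0   0]
 [  0   0   0   0   0   0   0   0   0   0   0   0]
 [  0   0   0   0   0   0   0   0   0   0   0   0]
 [  0   0   0   0   0   0   0   0   0   0   0   0]
 [  0   0   0   0   0   0   0   0   0   0   0   0]
 [  0   0   0   0   0   0   0   0   0   0   0   0]
 [212 209 188 180 145  25   0   0   0   0   0   0]
 [343 428 465 508 574 276   0   0   0   0   0   0]
 [257 398 355 259 492 238   0   0   0   0   0   0]
 [233 470 541 449 516 205   0  51   0   0   0   0]]
```

```bash
cat >> h.py <<'E'
C=np.array([568.3,-43.5,0]);YAW=-0.22
RS=np.array([[np.cos(YAW),-np.sin(YAW),0],[np.sin(YAW),np.cos(YAW),0],[0,0,1]])
def toS(W):return (W-C)@RS
def toW(S):return np.asarray(S,float)@RS.T+C
def ry(t,P):
    P=np.atleast_2d(P).astype(float);return np.stack([P[:,0]*np.cos(t)+P[:,2]*np.sin(t),P[:,1],-P[:,0]*np.sin(t)+P[:,2]*np.cos(t)],1)
def strap(t,P):return ry(t,P)+[34,0,72]
def bolt(f,P):return ry(-f,P)+[-44,0,34]
E
python3 - <<'E'
from h import *
ims=[]
for n in("top","scene"):
    p=dict(np.load(n+"0.npz"));S=toS(cloud(p).reshape(-1,3))
    m=(abs(S[:,1])<22)&(S[:,0]>10)&(S[:,0]<110)&(S[:,2]>105)&(S[:,2]<190);Q=S[m];print(n,"strap",m.sum(),Q.min(0).round(),Q.max(0).round(),Q.mean(0).round(1))
    k=np.polyfit(Q[:,2],Q[:,0],1);print(" slope dx/dz",k[0],"angle",np.pi/2+np.arctan(k[0]))
    m=(abs(S[:,1])<18)&(S[:,0]<-75)&(S[:,0]>-140)&(S[:,2]>45)&(S[:,2]<130);Q=S[m];print(n,"tee",m.sum(),Q.min(0).round(),Q.max(0).round(),Q.mean(0).round(1))
    big=cv2.resize(p["color"][...,::-1],None,fx=4,fy=4,interpolation=cv2.INTER_CUBIC)
    for t,c in((1.7,(0,0,255)),(1.9,(0,255,0)),(2.1,(255,0,0))):
        for P in ([-96,13,8],[-96,-13,8],[-58,18,8],[-58,-18,8],[-96,18,8],[-96,-18,8]):
            u=proj(p,toW(strap(t,P)))[0]*4+2;cv2.circle(big,tuple(u.astype(int).tolist()),2,c,-1)
    for f,c in((.7,(0,0,255)),(.9,(0,255,0)),(1.1,(255,0,0))):
        for P in([0,13,68],[0,-13,68],[0,0,42]):
            u=proj(p,toW(bolt(f,P)))[0]*4+2;cv2.circle(big,tuple(u.astype(int).tolist()),2,c,-1)
    for P in([65,100,10],[65,-100,10],[-65,100,10],[-65,-100,10],[0,130,70],[0,-130,70]):
        u=proj(p,toW([P]))[0]*4+2;cv2.circle(big,tuple(u.astype(int).tolist()),2,(0,255,255),-1)
    u=(proj(p,toW([[0,0,60]]))[0]*4).astype(int);ims.append(big[u[1]-220:u[1]+220,u[0]-200:u[0]+200])
cv2.imwrite("pics/fit.png",np.hstack(ims))
E
```

```text
top strap 82 [ 46. -16. 107.] [ 72.  20. 170.] [ 55.9   2.1 147. ]
 slope dx/dz 0.19304692516837413 angle 1.761497386228103
top tee 68 [-114.  -10.   49.] [-76.  15.  78.] [-97.5   2.5  67.3]
scene strap 175 [ 47. -17. 105.] [ 70.  22. 163.] [ 57.9   4.  138.4]
 slope dx/dz 0.05856667060367206 angle 1.629296172573839
scene tee 86 [-113.  -12.   48.] [-78.  18.  76.] [-98.1   5.4  65.2]
```

View pics/fit.png

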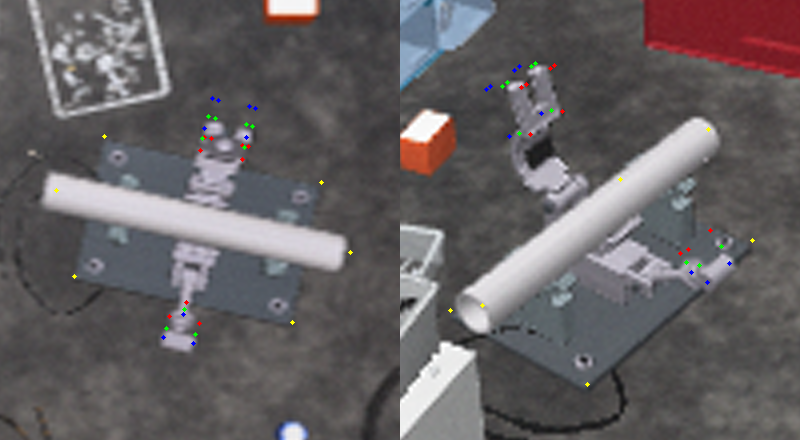

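```bash
sed -i 's/C=np.array(\[568.3,-43.5,0\])/C=np.array([568.5,-42.5,0])/' h.py; python3 - <<'E'
from h import *
p=dict(np.load("top0.npz"));s=dict(np.load("scene0.npz"))
W=np.vstack([cloud(p)[p["depth"]>0],cloud(s)[s["depth"]>0]])
xs=np.arange(100,901,50);ys=np.arange(-700,151,50)
print("ys",ys)
for x in xs:
    print(x,[int(np.percentile(q,99)) if len(q:=W[(W[:,0]>=x)&(W[:,0]<x+50)&(W[:,1]>=y)&(W[:,1]<y+50)][:,2])>5 else -1 for y in ys])
m=(W[:,0]>760)&(W[:,1]>-200)&(W[:,1]<30)&(W[:,2]>60);print("cab x",np.percentile(W[m][:,0],[0,1,5,20]),"y max",W[m][:,1].max(),W[m][:,2].max())
E
```

```text
ys [-700 -650 -600 -550 -500 -450 -400 -350 -300 -250 -200 -150 -100  -50
    0   50  100  150]
100 [3, 11, 159, 710, 748, 779, 808, 837, 837, 801, 695, 8, 11, 14, 12, 13, 8, 9]
150 [4, 440, 521, 708, 735, 770, 791, 837, 837, 157, 9, 9, 9, 9, 8, 8, 9, 9]
200 [350, 592, 651, 664, 157, 126, 135, 135, 113, 157, 9, 9, 9, 9, 10, 8, 8, 10]
250 [5, 10, 10, 157, 159, 125, 127, 131, 154, 157, 153, 8, 9, 9, 9, 8, 10, 11]
300 [8, 9, 10, 8, 159, 158, 156, 157, 155, 10, 13, 10, 8, 9, 10, 12, 11, 17]
350 [3, 9, 11, 8, 154, 159, 154, 9, 10, 15, 14, 42, 8, 8, 8, 12, 10, 15]
400 [188, 193, 267, 270, 257, 238, 194, 184, 12, 15, 12, 10, 9, 10, 9, 9, 10, 9]
450 [188, 194, 272, 271, 257, 242, 220, 183, 9, 8, 9, 16, 12, 75, 9, 11, 9, 8]
500 [-1, 192, 304, 286, 252, 237, 215, 183, 9, 9, 88, 90, 85, 71, 15, 16, 12, 8]
550 [-1, -1, 309, 306, 293, 276, 192, 183, 11, 9, 82, 88, 90, 89, 90, 90, 95, 150]
600 [-1, 193, 264, 286, 288, 273, 200, 193, 10, 10, 9, 16, 166, 164, 72, 84, 96, 151]
650 [-1, 193, 194, 195, 212, 194, 192, 184, 9, 10, 8, 8, 8, 34, 35, 36, 97, 150]
700 [0, 10, 8, 9, 10, 7, 8, 9, 9, 11, 8, 9, 8, 34, 29, 37, 97, 151]
750 [5, 235, 8, 9, 10, 805, 807, 807, 10, 8, 10, 39, 9, 32, 36, 26, 99, 143]
800 [5, 229, 9, 9, 9, 9, 11, 237, 237, 237, 237, 235, 236, 235, 36, 38, 97, 144]
850 [4, 218, 10, 10, 9, 9, 9, 240, 241, 278, 277, 277, 277, 238, 9, 10, 97, 98]
900 [4, 208, 8, 9, 9, 10, -1, 240, 240, 279, 267, 260, 278, 237, 9, 9, 98, 100]
cab x [806.46298999 817.2469575  845.40065931 871.32345127] y max 29.96092416887225 512.46518349154
```

```bash
python3 -m crank '[[[0,0,-1,0,0,1],[0,0,-1,0,0,1],[0,0,-1,0,0,1],[0,0,-1,0,0,1],[0,0,-0.5,0,0,1],[0,0,0,0,0,0]]]' 1; python3 -m crank '[[[0.2,-1,0,0,0,0],[0.2,-1,0,0,0,0],[0.2,-1,0,0,0,0],[0.2,-1,0,0,0,0],[0.2,-1,0,0,0,0],[0.2,-1,0,0,0,0],[0.2,-1,0,0,0,0],[0.2,-1,0,0,0,0],[0.2,-1,0,0,0,0],[0.2,-1,0,0,0,0],[0,0,0,0,0,0]]]'
```

```text
clock: 1.2
eef_pos: [195.6, -618.3, 369.7]
tool_rot: [-3.136, 0.003, -0.241]
force: [-0.8, -1.0, -0.6]
width: 12.6
clock: 2.12
eef_pos: [322.2, -324.0, 358.3]
tool_rot: [-3.131, 0.016, -0.207]
force: [0.5, -0.1, -0.4]
width: -0.1
```

```bash
python3 -m crank '[[[0.9,-1,0,0,0,0],[0.9,-1,0,0,0,0],[0.9,-1,0,0,0,0],[0.9,-1,0,0,0,0],[0.9,-1,0,0,0,0],[0.9,-1,0,0,0,0],[0.9,-1,0.1,0,0,0],[0.9,-1,0.2,0,0,0],[0.9,-1,0.2,0,0,0],[0.9,-1,0.2,0,0,0],[0.9,-1,0.2,0,0,0],[0,0,0,0,0,0]]]'; python3 -m crank '[[[0,0,0,0,-1,0],[0,0,0,0,-1,0],[0,0,0,0,-1,0],[0,0,0,0,-1,0],[0,0,0,0,0,0]]]'; cat > st.py <<'E'
from cell import ctrl
from h import *
from scipy.spatial.transform import Rotation as Ro
s=ctrl.read_state();R=Ro.from_euler('xyz',s["tool_rot"]).as_matrix()
f=RS.T@np.array(s["force"])
print("TCP in stand",toS(np.array(s["eef_pos"])).round(1),"tool axes in stand (cols)\n",(RS.T@R).round(3),"\nforce stand",f.round(1),"t",round(s["clock"],2),"w",round(s["width"],1),"q6",s["qpos"].round(2))
E
python3 st.py
```

```text
clock: 3.12
eef_pos: [678.4, -51.5, 312.5]
tool_rot: [-3.131, 0.03, -0.177]
force: [-1.7, 2.2, -0.8]
width: -0.1
clock: 3.53
eef_pos: [670.5, -48.3, 297.9]
tool_rot: [-3.124, 0.494, -0.149]
force: [0.5, 0.1, -4.5]
width: 0.3
TCP in stand [100.8  16.6 297.9] tool axes in stand (cols)
 [[ 0.878  0.063 -0.474]
 [ 0.063 -0.998 -0.016]
 [-0.474 -0.016 -0.88 ]] 
force stand [ 0.5  0.3 -4.5] t 3.53 w 0.3 q6 [ 0.07  0.96 -0.04  0.74 -0.04  1.93 -1.69]
```

```bash
python3 -m crank '[[[0.38,0.15,0.72,0,0.3,0.3],[0.38,0.15,0.72,0,0.2,0.3],[0.38,0.15,0.72,0,0,0],[0.38,0.15,0.72,0,0,0],[0,0,0,0,0,0]]]'; python3 st.py
```

```text
clock: 3.95
eef_pos: [668.8, -69.4, 189.0]
tool_rot: [3.133, 0.437, -0.211]
force: [-1.0, -0.2, -1.2]
width: 0.1
TCP in stand [103.7  -4.4 189. ] tool axes in stand (cols)
 [[ 0.906  0.013 -0.423]
 [ 0.008 -1.    -0.013]
 [-0.423  0.008 -0.906]] 
force stand [-0.9 -0.4 -1.2] t 3.95 w 0.1 q6 [ 0.09  0.98 -0.03  0.97 -0.03  1.63 -1.7 ]
```

```bash
python3 -m crank '[[[0.08,-0.08,0.9,0,0,0],[0.08,-0.08,0.9,0,0,0],[0,0,0,0,0,0],[0,0,0,0,0,0]]]'; python3 st.py;  python3 - <<'E'
from cell import ctrl
from h import *
ims=[]
for n in("top","scene"):
    p=ctrl.get_image(n);big=cv2.resize(p["color"][...,::-1],None,fx=4,fy=4,interpolation=cv2.INTER_CUBIC)
    u=(proj(p,toW([[30,0,100]]))[0]*4).astype(int);ims.append(big[max(u[1]-220,0):u[1]+220,u[0]-200:u[0]+200])
cv2.imwrite("pics/appr.png",np.hstack(ims))
E
```

```text
clock: 4.28
eef_pos: [651.1, -62.6, 141.9]
tool_rot: [3.137, 0.428, -0.206]
force: [0.3, -0.5, -0.8]
width: -0.1
TCP in stand [ 85.   -1.6 141.9] tool axes in stand (cols)
 [[ 0.91   0.016 -0.415]
 [ 0.013 -1.    -0.011]
 [-0.415  0.004 -0.91 ]] 
force stand [ 0.4 -0.4 -0.8] t 4.28 w -0.1 q6 [ 0.09  0.98 -0.03  1.1  -0.03  1.49 -1.7 ]
```

View pics/appr.png

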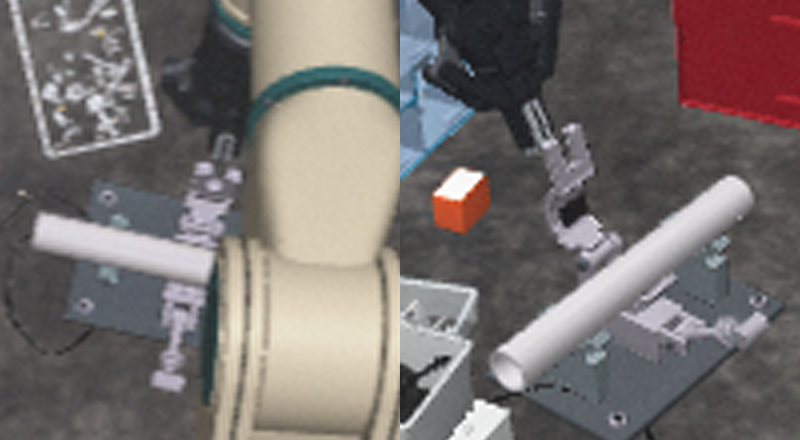

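```bash
cat > plan.py <<'E'
import sys
from cell import ctrl
from h import *
from scipy.spatial.transform import Rotation as Ro
# targets: theta list -> TCP & tilt; print successive tool-frame rows from the present pose
def tgt(th,a,r=75,dx=0):
    c=strap(th,[-r,0,8])[0];x=np.array([np.cos(a),0,-np.sin(a)]);z=np.array([-np.sin(a),0,-np.cos(a)])
    return c+(11+dx)*x*np.clip((th-a)/.1,-1,1),np.column_stack([x,[0,-1,0],z])
def rows(T):
    s=ctrl.read_state();R=RS.T@Ro.from_euler('xyz',s["tool_rot"]).as_matrix();p=toS(np.array(s["eef_pos"]))
    for q,Q in T:
        print((R.T@(q-p)/30).round(2),(Ro.from_matrix(R.T@Q).as_rotvec()/np.radians(6)).round(2),"tcp",q.round(1));p,R=q,Q
if __name__=="__main__":
    rows([tgt(float(a.split(',')[0]),float(a.split(',')[1])) for a in sys.argv[1:]])
E
python3 plan.py 1.8,.43 1.7,.43 1.6,.43 1.5,.43 1.4,.43 1.3,.4 1.2,.4
```

```text
[-0.46 -0.06  0.34] [ 0.1  -0.04  0.12] tcp [ 68.8   0.  138.6]
[-0.25  0.    0.04] [0. 0. 0.] tcp [ 61.6   0.  140.8]
[-0.24  0.    0.06] [0. 0. 0.] tcp [ 54.2   0.  142.1]
[-0.24  0.    0.08] [0. 0. 0.] tcp [ 46.7   0.  142.8]
[-0.23  0.    0.11] [0. 0. 0.] tcp [ 39.1   0.  142.7]
[-0.22  0.    0.12] [0.   0.29 0.  ] tcp [ 31.8   0.  142.1]
[-0.21  0.    0.14] [0. 0. 0.] tcp [ 24.4   0.  140.5]
```

```bash
python3 -m crank '[[[-0.25,-0.05,0.17,0.1,0,0.1],[-0.25,0,0.17,0,0,0],[-0.25,0,0.04,0,0,0],[-0.25,0,0.06,0,0,0],[0,0,0,0,0,0]]]'; python3 st.py; python3 plan.py 1.6,.43 1.4,.43 1.2,.4 1.0,.35 .8,.3
```

```text
clock: 4.8
eef_pos: [628.4, -56.8, 150.4]
tool_rot: [-3.139, 0.401, -0.218]
force: [0.3, -0.0, 0.6]
width: -0.2
TCP in stand [ 61.6  -0.8 150.4] tool axes in stand (cols)
 [[ 0.921  0.002 -0.39 ]
 [ 0.002 -1.     0.001]
 [-0.39  -0.002 -0.921]] 
force stand [0.3 0.  0.6] t 4.8 w -0.2 q6 [ 0.09  0.92 -0.03  1.22 -0.03  1.4  -1.71]
[-0.12 -0.03  0.35] [-0.01 -0.28  0.02] tcp [ 54.2   0.  142.1]
[-0.46  0.    0.19] [0. 0. 0.] tcp [ 39.1   0.  142.7]
[-0.42  0.    0.27] [0.   0.29 0.  ] tcp [ 24.4   0.  140.5]
[-0.36  0.    0.33] [0.   0.48 0.  ] tcp [ 10.5   0.  135.7]
[-0.31  0.    0.38] [0.   0.48 0.  ] tcp [ -2.    0.  128.1]
```

```bash
python3 -m crank '[[[-0.1,-0.02,0.35,0,-0.2,0],[-0.25,0,0.15,0,0,0],[-0.25,0,0.15,0,0,0],[0,0,0,0,0,0]]]'; python3 st.py; python3 plan.py  1.4,.42 1.2,.4 1.0,.35 .8,.3
```

```text
clock: 5.13
eef_pos: [611.1, -51.5, 143.5]
tool_rot: [-3.136, 0.407, -0.217]
force: [0.5, -0.6, -0.3]
width: -0.1
TCP in stand [ 43.5   0.5 143.5] tool axes in stand (cols)
 [[ 0.918  0.001 -0.396]
 [ 0.003 -1.     0.004]
 [-0.396 -0.005 -0.918]] 
force stand [ 0.6 -0.5 -0.3] t 5.13 w -0.1 q6 [ 0.09  0.9  -0.04  1.28 -0.04  1.36 -1.71]
[-0.12  0.02  0.08] [-0.04 -0.12  0.03] tcp [ 39.2   0.  142.8]
[-0.42  0.    0.27] [0.   0.19 0.  ] tcp [ 24.4   0.  140.5]
[-0.36  0.    0.33] [0.   0.48 0.  ] tcp [ 10.5   0.  135.7]
[-0.31  0.    0.38] [0.   0.48 0.  ] tcp [ -2.    0.  128.1]
```

```bash
python3 -m crank '[[[-0.25,0,0.12,0,0,0],[-0.25,0,0.15,0,0,0],[-0.25,0,0.15,0,0.2,0]]]'; python3 st.py; python3 - <<'E'
from cell import ctrl
from h import *
p=ctrl.get_image("scene");big=cv2.resize(p["color"][...,::-1],None,fx=4,fy=4,interpolation=cv2.INTER_CUBIC)
u=(proj(p,toW([[20,0,100]]))[0]*4).astype(int);cv2.imwrite("pics/push1.png",big[u[1]-200:u[1]+200,u[0]-200:u[0]+200])
E
```

```text
clock: 5.38
eef_pos: [591.6, -46.9, 140.9]
tool_rot: [-3.135, 0.377, -0.217]
force: [2.9, -1.6, 1.4]
width: -0.3
TCP in stand [ 23.5   0.8 140.9] tool axes in stand (cols)
 [[ 0.93   0.    -0.368]
 [ 0.003 -1.     0.005]
 [-0.368 -0.006 -0.93 ]] 
force stand [ 3.2 -0.9  1.4] t 5.38 w -0.3 q6 [ 0.09  0.85 -0.04  1.39 -0.04  1.27 -1.72]
```

View pics/push1.png

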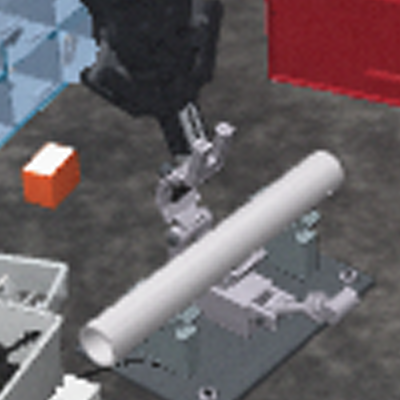

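The finger is carrying the hinged half over (tongue near 205,150, about 1.2 rad), with about 3.5 N. Continuing along the arc.

```bash
python3 plan.py 1.1,.37 1.0,.35 .9,.32 .8,.3; python3 -m crank '[[[-0.22,0.02,0.15,0,0.1,0],[-0.2,0,0.17,0,0.2,0],[-0.18,0,0.18,0,0.3,0],[-0.17,0,0.19,0,0.2,0]]]'; python3 st.py; python3 plan.py .8,.3 .7,.28 .6,.25 .5,.22
```

```text
[-0.08  0.03  0.14] [-0.05  0.08  0.03] tcp [ 17.4   0.  138.5]
[-0.18  0.    0.17] [0.   0.19 0.  ] tcp [ 10.5   0.  135.7]
[-0.16  0.    0.18] [0.   0.29 0.  ] tcp [  4.1   0.  132.3]
[-0.15  0.    0.19] [0.   0.19 0.  ] tcp [ -2.    0.  128.1]
clock: 5.77
eef_pos: [567.4, -41.1, 131.3]
tool_rot: [-3.134, 0.283, -0.217]
force: [1.7, -1.6, 3.6]
width: 0.0
TCP in stand [ -1.4   1.2 131.3] tool axes in stand (cols)
 [[ 0.96   0.001 -0.279]
 [ 0.003 -1.     0.007]
 [-0.279 -0.007 -0.96 ]] 
force stand [ 2.  -1.2  3.6] t 5.77 w 0.0 q6 [ 0.08  0.78 -0.04  1.57 -0.03  1.07 -1.73]
[0.01 0.04 0.11] [-0.07 -0.16  0.03] tcp [ -2.    0.  128.1]
[-0.13  0.    0.21] [0.   0.19 0.  ] tcp [ -7.6   0.  123.4]
[-0.12  0.    0.21] [0.   0.29 0.  ] tcp [-12.7   0.  118.2]
[-0.1   0.    0.22] [0.   0.29 0.  ] tcp [-17.2   0.  112.6]
```

```bash
python3 -m crank '[[[0,0.04,0.17,0,0,0],[-0.11,0,0.21,0,0.2,0],[-0.11,0,0.21,0,0.3,0],[-0.08,0,0.22,0,0.3,0],[0,0,0,0,0,0]]]'; python3 st.py; python3 plan.py .5,.22 .4,.2 .3,.15 .2,.1
```

```text
clock: 6.18
eef_pos: [547.9, -37.2, 112.8]
tool_rot: [-3.134, 0.214, -0.217]
force: [-0.9, -0.4, -0.4]
width: 0.3
TCP in stand [-21.3   0.7 112.8] tool axes in stand (cols)
 [[ 0.977  0.002 -0.212]
 [ 0.003 -1.     0.007]
 [-0.212 -0.008 -0.977]] 
force stand [-0.8 -0.6 -0.4] t 6.18 w 0.3 q6 [ 0.07  0.74 -0.04  1.71 -0.02  0.9  -1.73]
[ 0.13  0.02 -0.02] [-0.07 -0.06  0.03] tcp [-17.2   0.  112.6]
[-0.08  0.    0.23] [0.   0.19 0.  ] tcp [-21.2   0.  106.4]
[-0.06  0.    0.22] [0.   0.48 0.  ] tcp [-24.4   0.  100.2]
[-0.05  0.    0.23] [0.   0.48 0.  ] tcp [-27.    0.   93.6]
```

```bash
python3 -m crank '[[[0.02,0.02,0.15,0,0.2,0],[-0.04,0,0.2,0,0.5,0],[-0.03,0,0.2,0,0.5,0],[0,0,0,0,0,0]]]'; python3 st.py; python3 -m crank '[[[0,0,-0.4,0,0.4,0],[-0.4,0,0,0,0.2,0],[0,0,0,0,0,0],[0,0,0,0,0,0]]]';python3 st.py
```

```text
clock: 6.52
eef_pos: [536.7, -34.6, 96.0]
tool_rot: [-3.135, 0.108, -0.217]
force: [-0.3, 0.0, 0.4]
width: 0.3
TCP in stand [-32.7   0.8  96. ] tool axes in stand (cols)
 [[ 0.994  0.002 -0.108]
 [ 0.003 -1.     0.007]
 [-0.108 -0.007 -0.994]] 
force stand [-0.3 -0.   0.4] t 6.52 w 0.3 q6 [ 0.05  0.71 -0.03  1.85 -0.01  0.69 -1.75]
clock: 6.85
eef_pos: [530.2, -32.9, 107.7]
tool_rot: [-3.135, 0.048, -0.218]
force: [0.5, -0.8, 1.1]
width: -0.3
TCP in stand [-39.5   1.1 107.7] tool axes in stand (cols)
 [[ 0.999  0.002 -0.048]
 [ 0.002 -1.     0.006]
 [-0.048 -0.007 -0.999]] 
force stand [ 0.6 -0.7  1.1] t 6.85 w -0.3 q6 [ 0.03  0.66 -0.02  1.92 -0.    0.62 -1.77]
```

```bash
python3 -m crank '[[[-0.12,0.03,0.2,0,0,0],[0,0,0.15,0,0,0],[0,0,0.1,0,0,0]]]' | grep -E 'eef|force'; for i in 1; do :; done; python3 -m crank '[[[0,0,0.06,0,0,0],[0,0,0.06,0,0,0]]]' | grep -E 'eef|force';python3 -m crank '[[[0,0,0.06,0,0,0],[0,0,0.06,0,0,0]]]' | grep -E 'eef|force';python3 st.py
```

```text
eef_pos: [529.7, -33.4, 93.2]
force: [-0.4, 0.1, -0.6]
eef_pos: [529.2, -33.5, 88.0]
force: [-2.1, 0.9, 2.3]
eef_pos: [528.6, -33.3, 84.4]
force: [-4.8, 0.4, 24.9]
TCP in stand [-40.9   0.3  84.4] tool axes in stand (cols)
 [[ 0.999  0.    -0.052]
 [ 0.001 -1.     0.007]
 [-0.052 -0.007 -0.999]] 
force stand [-4.8 -0.7 24.9] t 7.43 w -0.1 q6 [ 0.04  0.69 -0.02  1.93 -0.    0.57 -1.77]
```

```bash
python3 -m crank '[[[0,0,-0.03,0,0,0]]]' | grep -E 'eef|force'; python3 st.py
```

```text
eef_pos: [528.8, -33.3, 85.5]
force: [0.1, 0.6, -0.1]
TCP in stand [-40.7   0.3  85.5] tool axes in stand (cols)
 [[ 0.999  0.    -0.052]
 [ 0.001 -1.     0.007]
 [-0.052 -0.007 -0.999]] 
force stand [-0.   0.6 -0.1] t 7.52 w 0.2 q6 [ 0.04  0.69 -0.02  1.93 -0.    0.57 -1.77]
```

```bash
python3 -m crank '[[[0,0,0.02,0,0,0]]]' | grep -E 'eef|force';  python3 -m crank '[[[0,0,0.02,0,0,0]]]' | grep -E 'eef|force'
```

```text
eef_pos: [529.4, -33.4, 85.1]
force: [-0.8, -0.2, 2.1]
eef_pos: [529.4, -33.4, 84.9]
force: [-3.6, 0.0, 9.9]
```

```bash
python3 -m crank '[[[0,0,-0.5,0,0.2,0],[0,0,-1,0,0.3,0],[-0.5,0,-0.6,0,0,0],[-1,0,0,0,0,0],[-0.6,0,0,0,0,0],[0,0,0,0,0,0],[0,0,0,0,0,0]]]' -0.2; python3 st.py;  python3 - <<'E'
from cell import ctrl
from h import *
ims=[]
for n in("top","scene"):
    p=ctrl.get_image(n);big=cv2.resize(p["color"][...,::-1],None,fx=5,fy=5,interpolation=cv2.INTER_CUBIC)
    for f,c in((1.0,(0,0,255)),(1.1,(0,255,0))):
        for P in([0,13,68],[0,-13,68]):
            u=proj(p,toW(bolt(f,P)))[0]*5+2;cv2.circle(big,tuple(u.astype(int).tolist()),2,c,-1)
    S=toS(cloud(p)[p["depth"]>0])
    m=(abs(S[:,1])<18)&(S[:,0]<-88)&(S[:,0]>-125)&(S[:,2]>50)&(S[:,2]<85);Q=S[m]
    if len(Q):print(n,"tee",m.sum(),Q.min(0).round(),Q.max(0).round(),Q.mean(0).round(1))
    u=(proj(p,toW([[-50,0,80]]))[0]*5).astype(int);ims.append(big[max(u[1]-220,0):u[1]+220,u[0]-200:u[0]+200])
cv2.imwrite("pics/tee.png",np.hstack(ims))
E
```

```text
clock: 8.27
eef_pos: [470.1, -20.8, 149.0]
tool_rot: [-3.134, -0.009, -0.221]
force: [-0.5, 0.4, -0.3]
width: 51.2
TCP in stand [-100.8   -0.3  149. ] tool axes in stand (cols)
 [[ 1.    -0.     0.009]
 [-0.001 -1.     0.007]
 [ 0.009 -0.007 -1.   ]] 
force stand [-0.6  0.3 -0.3] t 8.27 w 51.2 q6 [-0.    0.5  -0.01  2.1   0.    0.53 -1.81]
scene tee 67 [-113.  -12.   51.] [-88.  16.  75.] [-103.5    4.3   67.5]
```

View pics/tee.png

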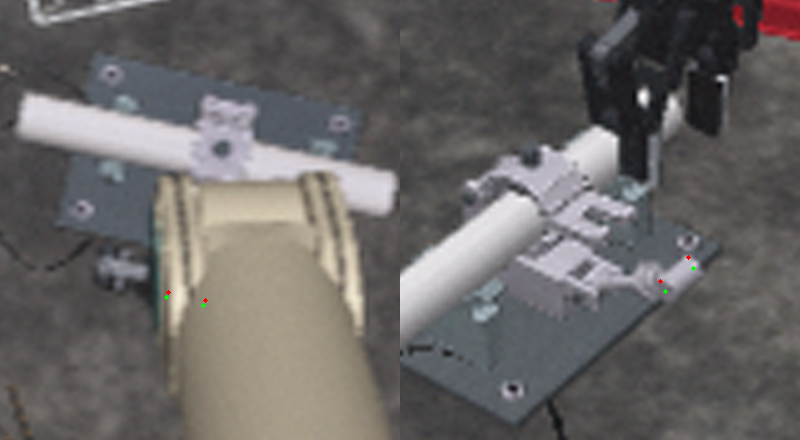

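```bash
python3 -m crank '[[[-0.1,0,0.9,0,0,0],[0,0,0.9,0,0,0],[0,0,0.8,0,0,0],[0,0,0.5,0,0,0],[0,0,0,0,0,0]]]'; python3 st.py
```

```text
clock: 8.78
eef_pos: [479.3, -21.2, 52.0]
tool_rot: [-3.132, -0.022, -0.223]
force: [-0.3, -0.3, 0.7]
width: 51.2
TCP in stand [-91.7   1.3  52. ] tool axes in stand (cols)
 [[ 1.    -0.003  0.022]
 [-0.003 -1.     0.01 ]
 [ 0.022 -0.01  -1.   ]] 
force stand [-0.2 -0.3  0.7] t 8.78 w 51.2 q6 [-0.    0.69 -0.01  2.15  0.01  0.28 -1.81]
```

```bash
python3 -m crank '[[[-0.27,0.03,0.03,0,-1,0],[-0.27,0,0.03,0,-1,0],[0,0,0,0,0,0],[0,0,0,0,0,0]]]'; python3 st.py
```

```text
clock: 9.12
eef_pos: [464.7, -18.9, 49.5]
tool_rot: [-3.132, 0.195, -0.221]
force: [-0.5, 0.4, 0.1]
width: 51.2
TCP in stand [-106.4    0.4   49.5] tool axes in stand (cols)
 [[ 0.981 -0.003 -0.193]
 [-0.001 -1.     0.01 ]
 [-0.193 -0.01  -0.981]] 
force stand [-0.5  0.3  0.1] t 9.12 w 51.2 q6 [ 0.06  0.75 -0.06  1.99 -0.01  0.59 -1.77]
```

```bash
python3 -m crank '[[[0,0,0,0,0,0],[0,0,0,0,0,0],[0,0,0,0,0,0],[0,0,0,0,0,0],[0,0,0,0,0,0],[0,0,0,0,0,0]]]' 1; python3 st.py
```

```text
clock: 9.62
eef_pos: [466.0, -19.8, 50.6]
tool_rot: [-3.133, 0.183, -0.221]
force: [0.9, -0.9, -4.3]
width: 24.5
TCP in stand [-105.    -0.2   50.6] tool axes in stand (cols)
 [[ 0.983 -0.002 -0.182]
 [-0.001 -1.     0.009]
 [-0.182 -0.009 -0.983]] 
force stand [ 1.  -0.7 -4.3] t 9.62 w 24.5 q6 [ 0.06  0.75 -0.06  2.   -0.01  0.58 -1.78]
```

```bash
python3 -m crank '[[[-0.19,0,-0.06,0,0,0],[-0.19,0,-0.06,0,0,0],[-0.19,0,-0.06,0,0,0],[0,0,0,0,0,0]]]'; python3 st.py
```

```text
clock: 9.95
eef_pos: [454.7, -17.1, 59.0]
tool_rot: [-3.132, 0.17, -0.221]
force: [5.2, -3.4, -10.8]
width: 24.7
TCP in stand [-1.166e+02 -1.000e-01  5.900e+01] tool axes in stand (cols)
 [[ 0.986 -0.003 -0.17 ]
 [-0.001 -1.     0.01 ]
 [-0.17  -0.01  -0.985]] 
force stand [  5.8  -2.2 -10.8] t 9.95 w 24.7 q6 [ 0.05  0.72 -0.06  2.03 -0.01  0.55 -1.78]
```

```bash
cat > arc.py <<'E'
import sys
from cell import ctrl
from h import *
from scipy.spatial.transform import Rotation as Ro
O=np.array([1.1,0,16.]);P=np.array([-44,0,34.])
s=ctrl.read_state();R=RS.T@Ro.from_euler('xyz',s["tool_rot"]).as_matrix();p=toS(np.array(s["eef_pos"]))
# offset carried with tool tilt
O0=np.array([[.986,0,-.17],[0,-1,0],[-.17,0,-.985]]).T@O
t=p+R@O0;d=t-P;phi=np.arctan2(-d[0],d[2]);r=np.hypot(d[0],d[2])
f=RS.T@np.array(s["force"]);a=np.array([-np.sin(phi),0,np.cos(phi)]);n=np.array([np.cos(phi),0,np.sin(phi)])
print("phi %.3f r-68 %.1f y %.1f TCP %s axial F %.1f tang F %.1f fy %.1f tilt %.3f w %.1f t %.2f q6 %.2f"%(phi,r-68,t[1],p.round(1),-f@a,f@n,f[1],R[0,2],s["width"],s["clock"],s["qpos"][5]))
for w in sys.argv[1:]:
    ph,pl=map(float,w.split(','));q=P+(68+pl)*np.array([-np.sin(ph),0,np.cos(ph)])
    print(w,(R.T@(q-t)/30).round(2));t=q
E
python3 arc.py 1.0,18 .93,18 .86,18 .79,18 .72,18
```

```text
phi 1.050 r-68 14.4 y -0.3 TCP [-1.166e+02 -1.000e-01  5.900e+01] axial F 10.5 tang F -6.5 fy -2.2 tilt -0.170 w 24.7 t 9.95 q6 0.55
1.0,18 [-0.06 -0.01 -0.17]
.93,18 [ 0.08 -0.   -0.18]
.86,18 [ 0.1  -0.   -0.18]
.79,18 [ 0.11 -0.   -0.17]
.72,18 [ 0.12 -0.   -0.16]
```

```bash
python3 -m crank '[[[-0.06,0,-0.17,0,0,0],[0.08,0,-0.18,0,0,0],[0.1,0,-0.18,0,0,0]]]'>/dev/null; python3 arc.py .79,18 .72,18 .65,18 .58,18
```

```text
phi 0.859 r-68 16.8 y -0.7 TCP [-109.2   -0.5   73.4] axial F 11.9 tang F -6.9 fy 0.5 tilt -0.166 w 24.3 t 10.20 q6 0.60
.79,18 [ 0.07 -0.02 -0.18]
.72,18 [ 0.12 -0.   -0.16]
.65,18 [ 0.13 -0.   -0.15]
.58,18 [ 0.14 -0.   -0.14]
```

```bash
python3 -m crank '[[[0.07,0,-0.18,0,0,0],[0.12,0,-0.16,0,0,0],[0.13,0,-0.15,0,0,0],[0.14,0,-0.14,0,0,0]]]'>/dev/null; python3 arc.py .51,18.5 .44,18.5 .37,18.5 .3,18.5
```

```text
phi 0.604 r-68 19.4 y -0.8 TCP [-94.8  -0.7  89.9] axial F 12.4 tang F -6.3 fy -0.1 tilt -0.173 w 24.3 t 10.53 q6 0.67
.51,18.5 [ 0.22 -0.03 -0.16]
.44,18.5 [ 0.16 -0.   -0.12]
.37,18.5 [ 0.17 -0.   -0.11]
.3,18.5 [ 0.18 -0.   -0.1 ]
```

```bash
python3 -m crank '[[[0.18,0,-0.15,0,0,0],[0.16,0,-0.12,0,0,0],[0.17,0,-0.11,0,0,0]]]'>/dev/null; python3 arc.py .32,18.5 .27,18.5 .22,18.5 .17,18.5
```

```text
phi 0.418 r-68 20.0 y -1.0 TCP [-81.   -0.8  98.4] axial F 13.6 tang F -7.0 fy 0.3 tilt -0.183 w 24.2 t 10.78 q6 0.73
.32,18.5 [ 0.27 -0.03 -0.11]
.27,18.5 [ 0.13 -0.   -0.07]
.22,18.5 [ 0.13 -0.   -0.06]
.17,18.5 [ 0.13 -0.   -0.05]
```

```bash
python3 -m crank '[[[0.15,0,-0.07,0,0,0],[0.13,0,-0.05,0,0,0],[0.13,0,-0.05,0,0,0]]]'>/dev/null; python3 arc.py .22,18.5 .17,18.5 .12,18.5 .07,18.5;  python3 - <<'E'
from cell import ctrl
from h import *
p=ctrl.get_image("scene");big=cv2.resize(p["color"][...,::-1],None,fx=6,fy=6,interpolation=cv2.INTER_CUBIC)
u=(proj(p,toW([[-40,0,90]]))[0]*6).astype(int);cv2.imwrite("pics/swing.png",big[u[1]-200:u[1]+200,u[0]-200:u[0]+200])
E
```

```text
phi 0.300 r-68 18.6 y -1.0 TCP [-71.   -0.9 100.7] axial F 11.9 tang F -6.2 fy 0.6 tilt -0.192 w 24.4 t 11.03 q6 0.76
.22,18.5 [ 0.21 -0.03 -0.1 ]
.17,18.5 [ 0.13 -0.   -0.05]
.12,18.5 [ 0.14 -0.   -0.05]
.07,18.5 [ 0.14 -0.   -0.04]
```

View pics/swing.png

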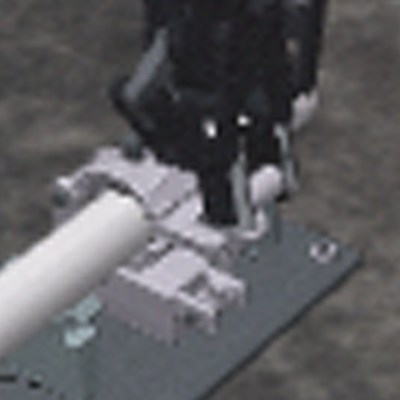

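The crossbar is still held (265,185) and the flange is coming over the tongue tip (245,215). Continuing in.

```bash
python3 -m crank '[[[0.15,0,-0.09,0,0,0],[0.14,0,-0.06,0,0,0]]]'>/dev/null; python3 arc.py;python3 -m crank '[[[0.14,0,-0.05,0,0,0],[0.14,0,-0.05,0,0,0]]]'>/dev/null; python3 arc.py 0.03,18.5 0,18.5
```

```text
phi 0.205 r-68 18.9 y -1.1 TCP [-63.2  -0.9 103.1] axial F 12.0 tang F -6.5 fy 1.2 tilt -0.197 w 24.3 t 11.25 q6 0.79
phi 0.118 r-68 18.8 y -1.1 TCP [-55.9  -1.  104.3] axial F 12.7 tang F -6.2 fy 0.1 tilt -0.202 w 24.3 t 11.42 q6 0.81
0.03,18.5 [ 0.25 -0.04 -0.06]
0,18.5 [ 0.08 -0.   -0.02]
```

```bash
python3 -m crank '[[[0.12,0,-0.04,0,0,0],[0.1,0,-0.03,0,0,0]]]'>/dev/null; python3 arc.py;python3 -m crank '[[[0.06,0,-0.02,0,0,0]]]'>/dev/null; python3 arc.py 0,18.5
```

```text
phi 0.047 r-68 19.0 y -1.1 TCP [-49.8  -1.  104.9] axial F 11.4 tang F -6.4 fy 0.3 tilt -0.205 w 24.4 t 11.58 q6 0.83
phi 0.029 r-68 19.0 y -1.1 TCP [-48.2  -1.  105.1] axial F 10.1 tang F -5.3 fy -0.1 tilt -0.207 w 24.5 t 11.67 q6 0.83
0,18.5 [ 0.08 -0.04 -0.  ]
```

```bash
python3 -m crank '[[[0.07,0,-0.02,0,0,0]]]'>/dev/null; python3 arc.py;python3 -m crank '[[[0.05,0,-0.01,0,0,0]]]'>/dev/null; python3 arc.py 0,18.5
```

```text
phi 0.011 r-68 19.0 y -1.1 TCP [-46.7  -1.  105.1] axial F 11.0 tang F -5.5 fy 0.1 tilt -0.209 w 24.4 t 11.75 q6 0.84
phi -0.000 r-68 19.0 y -1.1 TCP [-45.7  -1.  105. ] axial F 11.6 tang F -5.4 fy 0.5 tilt -0.211 w 24.5 t 11.83 q6 0.84
0,18.5 [ 0.   -0.04  0.02]
```

```bash
python3 -m crank '[[[0.04,0,-0.01,0,0,0]]]'>/dev/null; python3 arc.py; python3 - <<'E'
from cell import ctrl
from h import *
ims=[]
for n in("scene","top"):
    p=ctrl.get_image(n);big=cv2.resize(p["color"][...,::-1],None,fx=7,fy=7,interpolation=cv2.INTER_CUBIC)
    for f in(0,.1):
        for P in([0,13,87],[0,-13,87],[0,-11,61]):
            u=proj(p,toW(bolt(f,P)))[0]*7+3;cv2.circle(big,tuple(u.astype(int).tolist()),2,(0,0,255) if f==0 else (0,255,0),-1)
    u=(proj(p,toW([[-40,0,95]]))[0]*7).astype(int);ims.append(big[u[1]-200:u[1]+200,u[0]-200:u[0]+200])
cv2.imwrite("pics/slot.png",ims[0])
E
```

```text
phi -0.005 r-68 18.9 y -1.1 TCP [-45.3  -1.  105. ] axial F 11.4 tang F -6.1 fy 1.1 tilt -0.213 w 24.2 t 11.92 q6 0.85
```

View pics/slot.png

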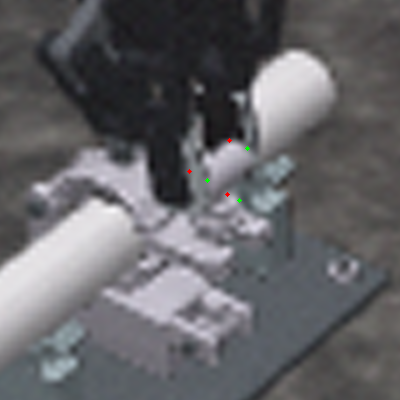

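The crossbar sits at about (222,165), the pose predicted for nearly upright once the known ~1 px camera bias is allowed for. Feeling for the slot's end in small steps.

```bash
python3 -m crank '[[[0.05,0,-0.01,0,0,0]]]'>/dev/null; python3 arc.py;  python3 -m crank '[[[0.05,0,-0.01,0,0,0]]]'>/dev/null; python3 arc.py
```

```text
phi -0.011 r-68 18.8 y -1.1 TCP [-44.9  -1.  104.9] axial F 11.5 tang F -6.3 fy 1.3 tilt -0.216 w 23.8 t 12.10 q6 0.85
phi -0.014 r-68 18.7 y -1.1 TCP [-44.7  -1.  104.7] axial F 11.4 tang F -6.0 fy 0.1 tilt -0.219 w 24.6 t 12.18 q6 0.86
```

```bash
python3 -m crank '[[[0.08,0,-0.02,0,0,0]]]'>/dev/null; python3 arc.py;  python3 -m crank '[[[0.08,0,-0.02,0,0,0]]]'>/dev/null; python3 arc.py
```

```text
phi -0.027 r-68 18.6 y -1.1 TCP [-43.6  -1.  104.7] axial F 11.6 tang F -5.6 fy 1.3 tilt -0.222 w 24.4 t 12.27 q6 0.86
phi -0.042 r-68 18.6 y -1.1 TCP [-42.3  -1.  104.6] axial F 11.3 tang F -5.6 fy 0.2 tilt -0.225 w 24.4 t 12.35 q6 0.87
```

```bash
python3 -m crank '[[[0.07,0,-0.02,0,0,0]]]'>/dev/null; python3 arc.py
```

```text
phi -0.055 r-68 18.7 y -1.1 TCP [-41.3  -1.  104.7] axial F 11.6 tang F -4.9 fy 1.8 tilt -0.228 w 24.4 t 12.43 q6 0.88
```

```bash
python3 -m crank '[[[0.06,0,-0.01,0,0,0]]]'>/dev/null; python3 arc.py; python3 -m crank '[[[0.06,0,-0.01,0,0,0]]]'>/dev/null; python3 arc.py
```

```text
phi -0.065 r-68 18.6 y -1.1 TCP [-40.5  -1.  104.5] axial F 12.2 tang F -5.6 fy 0.5 tilt -0.230 w 24.2 t 12.52 q6 0.88
phi -0.071 r-68 18.4 y -1.0 TCP [-40.   -0.9 104.3] axial F 11.1 tang F -5.9 fy 1.4 tilt -0.233 w 24.5 t 12.60 q6 0.89
```

```bash
for i in 1; do python3 -m crank '[[[0.03,0,0.13,0,0,0]]]'>/dev/null; python3 arc.py; python3 -m crank '[[[0.02,0,0.07,0,0,0]]]'>/dev/null; python3 arc.py;  python3 -m crank '[[[0.02,0,0.05,0,0,0]]]'>/dev/null; python3 arc.py; done
```

```text
phi -0.074 r-68 14.9 y -1.1 TCP [-40.   -1.  100.8] axial F 9.7 tang F -3.0 fy 0.8 tilt -0.234 w 24.6 t 12.68 q6 0.88
phi -0.076 r-68 13.1 y -1.0 TCP [-40.  -1.  99.] axial F -4.0 tang F -7.1 fy 0.8 tilt -0.234 w 24.6 t 12.77 q6 0.88
phi -0.076 r-68 12.9 y -1.0 TCP [-40.   -1.   98.8] axial F -6.2 tang F -7.5 fy 0.7 tilt -0.235 w 24.2 t 12.85 q6 0.88
```

```bash
python3 - <<'E'
from cell import ctrl
from h import *
ims=[]
for n in("scene","top"):
    p=ctrl.get_image(n)
    u=(proj(p,toW([[-40,0,95]]))[0]).astype(int);c=p["color"][u[1]-28:u[1]+28,u[0]-25:u[0]+25,::-1]
    ims.append(cv2.resize(c,(400,448),interpolation=cv2.INTER_LANCZOS4))
    S=toS(cloud(p))
    if n=="scene":
        for P in([0,-13,68+12],[0,13,80]):print(proj(p,toW(bolt(0,P))))
        v,uu=np.mgrid[:400,:640];m=(S[...,1]>-30)&(S[...,1]<5)&(S[...,0]<-30)&(S[...,0]>-75)&(S[...,2]>75)&(S[...,2]<135)&(p["depth"]>0)
        for a,b,q,col in zip(v[m],uu[m],S[m],p["color"][m]):
            if col.mean()>130:print(b-u[0]+25,a-u[1]+28,q.round(0),col)
cv2.imwrite("pics/look9.png",np.hstack(ims))
E
```

```text
[[320.43855128 164.33565427]]
[[314.73480475 168.8244573 ]]
28 21 [-43.  -7. 118.] [192 185 199]
29 21 [-45.  -9. 118.] [202 199 209]
26 22 [-42.  -0. 118.] [206 202 215]
27 22 [-42.  -4. 116.] [192 187 200]
28 22 [-43.  -8. 114.] [191 187 198]
29 22 [-47.  -7. 117.] [187 183 196]
30 22 [-48. -11. 115.] [175 173 184]
31 22 [-46. -18. 109.] [130 132 136]
26 23 [-44.   3. 118.] [192 188 201]
27 23 [-45.  -0. 116.] [192 188 198]
28 23 [-47.  -3. 115.] [186 180 192]
29 23 [-53.   0. 120.] [169 167 176]
30 23 [-49.  -9. 112.] [161 156 166]
31 23 [-51. -11. 113.] [128 130 136]
27 24 [-49.   4. 117.] [174 172 183]
28 24 [-49.  -0. 115.] [165 163 172]
29 24 [-51.  -2. 114.] [150 146 155]
27 25 [-47.   3. 112.] [157 155 165]
28 25 [-50.   2. 113.] [136 132 141]
28 28 [-46.  -3.  98.] [172 169 178]
28 29 [-48.  -1.  96.] [171 167 177]
29 29 [-48.  -6.  93.] [164 163 175]
26 30 [-45.   4.  94.] [171 167 177]
27 30 [-48.   3.  95.] [193 188 200]
28 30 [-51.   3.  97.] [167 161 172]
30 30 [-49.  -8.  88.] [192 189 199]
31 30 [-46. -17.  82.] [221 218 226]
32 30 [-48. -19.  81.] [168 169 179]
29 31 [-50.  -3.  89.] [137 134 144]
30 31 [-56.  -0.  93.] [174 168 180]
31 31 [-52. -10.  85.] [189 184 196]
32 31 [-52. -14.  83.] [190 186 196]
33 31 [-57. -12.  86.] [181 175 187]
34 31 [-61. -12.  88.] [207 205 214]
35 31 [-61. -16.  86.] [133 134 144]
27 32 [-47.   3.  87.] [149 147 156]
28 32 [-52.   4.  90.] [135 133 141]
29 32 [-54.   2.  90.] [167 163 174]
31 32 [-55.  -6.  85.] [191 185 201]
32 32 [-59.  -5.  88.] [179 173 186]
33 32 [-59. -10.  84.] [207 205 220]
34 32 [-62. -10.  86.] [166 162 174]
35 32 [-63. -14.  84.] [137 134 144]
27 33 [-49.   5.  86.] [139 136 146]
33 33 [-62.  -6.  85.] [170 168 176]
27 34 [-48.   4.  81.] [139 136 143]
31 34 [-55.  -6.  78.] [143 138 149]
```

View pics/look9.png

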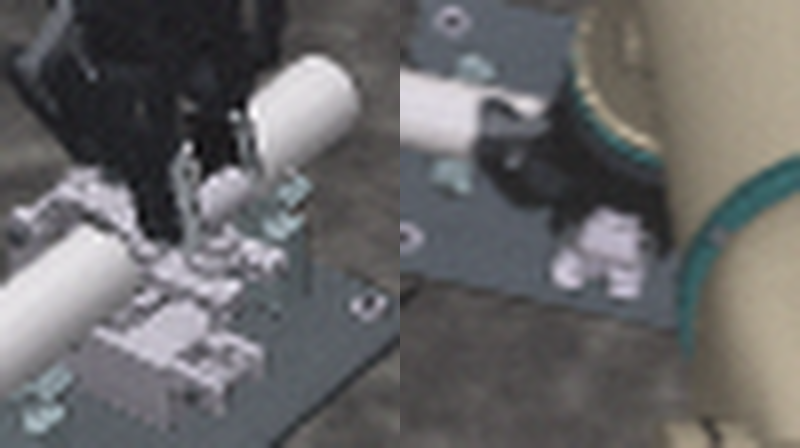

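Measured: the flange edge is at x≈-54 and the lips at x≈-61, so the flange is inside the lip. The crossbar axis is at z≈111, which means about 9–10 mm of pull, within the seated range. Releasing and retreating.

```bash
python3 -m crank '[[[0,0,0,0,0,0],[0,0,0,0,0,0],[0,0,0,0,0,0],[0,0,0,0,0,0]]]' -0.1 | grep -E 'width|force'; python3 -m crank '[[[0,0,-0.4,0,0,0],[0,0,-0.8,0,0,0],[0,0,-1,0,0,0],[0,0,-1,0,0,0],[0,0,-1,0,0,0],[0,0,-1,0,0,0],[-0.6,0,-0.8,0,0,0],[-1,0,-0.5,0,0.5,0],[-1,0,0,0,0.5,0],[-1,0,0,0,0,0],[0,0,0,0,0,0]]]' | grep -E 'eef|force'
python3 - <<'E'
from cell import ctrl
from h import *
ims=[]
for n in("scene","top"):
    p=ctrl.get_image(n);S=toS(cloud(p));S=S[p["depth"]>0]
    m=(abs(S[:,1])<16)&(S[:,0]<-32)&(S[:,0]>-75)&(S[:,2]>80)&(S[:,2]<135);print(n,[(round(z),S[m&(abs(S[:,2]-z)<3)].mean(0).round(1),int((m&(abs(S[:,2]-z)<3)).sum())) for z in range(83,130,6)])
    m=(abs(S[:,0])<12)&(abs(abs(S[:,1])-100)<25)&(S[:,2]>75)&(S[:,2]<95);print("tube top",np.percentile(S[m][:,2],90))
    u=(proj(p,toW([[-20,0,90]]))[0]).astype(int);c=p["color"][max(u[1]-40,0):u[1]+40,u[0]-40:u[0]+40,::-1]
    ims.append(cv2.resize(c,(400,400),interpolation=cv2.INTER_LANCZOS4))
cv2.imwrite("pics/end.png",np.hstack(ims))
E
```

```text
force: [-0.7, 0.1, -0.0]
width: 46.9
eef_pos: [487.5, -27.0, 328.3]
force: [-0.6, 0.4, 0.4]
scene [(83, array([-51.1,   4.4,  83.3]), 41), (89, array([-50.2,   3. ,  88.8]), 25), (95, array([-46.6,   4.1,  95.5]), 13), (101, array([-46.5,   6.3, 101.6]), 4), (107, array([-46.5,   6.9, 107.9]), 11), (113, array([-46.2,   3.4, 113.3]), 25), (119, array([-45. ,   1.7, 117.2]), 16), (125, array([nan, nan, nan]), 0)]
tube top 85.86698794644943
top [(83, array([nan, nan, nan]), 0), (89, array([nan, nan, nan]), 0), (95, array([nan, nan, nan]), 0), (101, array([nan, nan, nan]), 0), (107, array([nan, nan, nan]), 0), (113, array([nan, nan, nan]), 0), (119, array([nan, nan, nan]), 0), (125, array([nan, nan, nan]), 0)]
tube top 89.50201856282808<stdin>:6: RuntimeWarning: Mean of empty slice.
  ret = um.true_divide(
```

View pics/end.png

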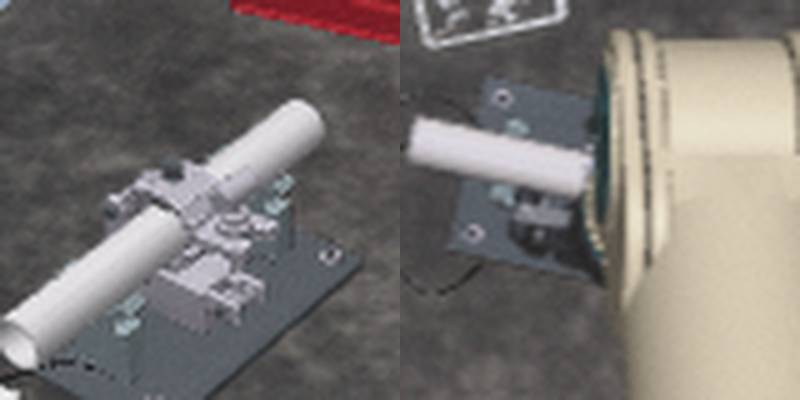

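```bash
python3 -c "
from cell import ctrl
print(ctrl.finish_job())"
```

```text
the job is handed in; nothing more can be done
None
```

The coupler is closed and the swing bolt looks latched behind the lip, but I pressed the tongue too hard once and may have dented the tube.

**What I did**
- **Strap:** I worked on the steel stand that carries the tube and swung the hinged half over it with the shut fingers. I then pressed the tongue until the pad bore on the tube.
- **Bolt:** I pinched the crossbar, pulled it about 18 mm against the spring and swung it into the slot. Side force stayed nearly constant at 5–7 N. I then let the flange down until it met the tongue, let go and raised the arm clear. The job took about 14 s of robot time.

**Last checks**
- **Bolt upright:** in the scene picture the crossbar is at x ≈ -43 mm in the stand's frame, close to the -44 mm expected upright.
- **Flange inside the lip:** before release I measured its near edge at x ≈ -54 mm and the lips at about -61 mm.
- **Spring holding:** the crossbar height gives about 9–10 mm of pull, inside the 4–12 mm seated range.
- **Tube:** its top was at about 86 mm in one camera and 89.5 mm in the other, against 87 mm expected, so it is still in its rests. I did not re-measure the loose things; none of the logged forces suggested a knock.

**What failed or disagreed**
- **Over-press:** I ran several press steps together, and the tongue force spiked to about 25 N. With hinge friction taken off, that is roughly 45–50 N on the pad, above the 40 N limit. I backed off at once and re-pressed to about 10 N (about 14 N on the pad). I could not see whether the tube is dented.
- **Arm-based bolt estimate:** the arm's position put the bolt about 0.07 rad and 3 mm away from the camera values. I put this down to the crossbar creeping in the grip and relied on the camera.
- **Top camera:** the arm blocked its view of the latch after release, so the last latch check comes from the scene camera only.

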